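# Sort left- and right-hand shelf brackets from the finishing rack

### The job

The pair of shelf brackets on the finishing rack is dry: put the left-hand bracket in the blue tray and the right-hand bracket in the yellow tray (stood on its short arm with the dark rosette facing you, a left-hand bracket's arm points left, a right-hand one's points right). Lay each one flat on the tray floor with its rosette up, setting it down gently rather than dropping it or letting it topple, and leave the glue gun and the wax tin where they stand.

Things in the scene. Friction and masses are not known exactly. Their poses are not given: they have to be found in the camera images.
- bracket_left_mid (a point): left-hand maple L bracket, 22 mm thick, 0.12 kg. Point: middle of its long leg, mid-thickness. x: along the leg to its free end (leg x -70..70, y -16..16 mm); z: out of the show face, which has a dark rosette (29 mm wide, 8 high) at the corner. Short arm: x -70..-38, out to y +74; corner web to x -16. Starts leaning on the rack's lower tier on its short arm, show face up, x up the slope, in either place.
- bracket_right_mid (a point): right-hand maple L bracket, 22 mm thick, 0.12 kg. Point: middle of its long leg, mid-thickness. x: along the leg to its free end (leg x -70..70, y -16..16 mm); z: out of the show face, which has a dark rosette (29 mm wide, 8 high) at the corner. Short arm: x -70..-38, out to y -74; corner web to x -16. Starts leaning on the rack's lower tier on its short arm, show face up, x up the slope, in either place.
- tray_left: blue open tray for left-hand brackets, fixed: 240 mm (x) by 200 mm (y) outside, 35 mm high, walls and floor 4 mm thick. Origin: centre of its underside, z up. It may stand on either side of the bench.
- tray_right: yellow open tray for right-hand brackets, fixed: 240 mm (x) by 200 mm (y) outside, 35 mm high, walls and floor 4 mm thick. Origin: centre of its underside, z up. It may stand on either side of the bench.
- rack: two-tier wooden finishing rack, fixed, 390 mm wide (y), 225 deep, 275 high. Origin: centre of its underside; x points away from the robot, z up. The lower tier is a plane rising along +x at 30 degrees (0.524 rad) from x -70, z 35 mm. Side bars lie below that plane at y +/-188. The upper tier (two dowels on side bars) hangs over the brackets' upper ends.
- rack_slope (a point): point on the lower tier's plane under the middle of the long legs, at the rack's mid-width, axes as the rack's. Up the slope from the ledge's face this is 70 mm; the ledge stands 12 mm off the plane. Slats 26 mm wide, 14 thick, are centred 16 and 116 mm up the slope; between them the space under the legs is open, 25 mm deep or more.
- rack_dowel (a point): middle of the upper tier's front dowel: 16 mm diameter, 390 mm long, along the rack's y, 36 mm beyond (+x) and 125 mm above the middle of a long leg, so a vertical tool meets it. Come in and lift out square to the slope: a bracket then passes it with 16 mm to spare. The second dowel is 90 mm farther back and 52 mm higher.
- glue_gun: red cordless glue gun standing on its black battery foot (85 x 60 mm), nozzle level at 98 mm, 120 mm high, 240 mm long with its white glue stick; loose, to be left alone. Origin: centre of the underside
- wax_tin: round tin with a green lid, 75 mm diameter, 30 mm high, loose on the bench in front of the rack, to be left alone. Origin: centre of the underside
Not all that is in view belongs to the job. What is shaped like the part that bears bracket_right_mid but green is not meant.

How it is judged (in metres and radians):
At the end, for the whole second after the job is handed in: The left-hand bracket lies at rest in the blue tray and the right-hand one in the yellow tray, each flat on the tray floor (middle of its long leg inside the tray, 8 to 24 mm above the tray's underside) with the rosette face up within 0.12 rad of level (x of bracket_left_mid in the frame of tray_left between -0.11 and 0.11 m and y of bracket_left_mid in the frame of tray_left between -0.09 and 0.09 m and z of bracket_left_mid in the frame of tray_left between 0.008 and 0.024 m and angle between each of bracket_left_mid, bracket_right_mid's own z axis and vertical below 0.12 rad and linear speed of each of bracket_left, bracket_right below 0.02 m/s and x of bracket_right_mid in the frame of tray_right between -0.11 and 0.11 m and y of bracket_right_mid in the frame of tray_right between -0.09 and 0.09 m and z of bracket_right_mid in the frame of tray_right between 0.008 and 0.024 m); the robot touches nothing.
It fails at once if a bracket is dropped or topples: not held, it moves faster than 0.7 m/s (a fall of 25 mm) or turns faster than 6 rad/s ((contact force between bracket_left and the fingers below 0.05 N and (linear speed of bracket_left above 0.7 m/s or angular speed of bracket_left above 6 rad/s)) or (contact force between bracket_right and the fingers below 0.05 N and (linear speed of bracket_right above 0.7 m/s or angular speed of bracket_right above 6 rad/s))).
It fails at once if the glue gun or the wax tin is moved more than 30 mm (distance of any of glue_gun, wax_tin from where it was at the start of the episode above 0.03 m).
It also fails if it takes over 67 s, if anything falls off the work surface, if the arm or the gripper's body presses on something with over 40 N, if the wrist force passes 120 N, or if a joint passes its speed limit or range.

### The arm

A 7-joint arm with a two-finger parallel gripper is mounted at the origin on the work surface. World frame = base frame: x ahead of the robot, y to its left, z up, the work surface at z = 0. Lengths are in mm, angles in rad, forces in N, time in s.
With the tool pointing down it reaches from about 400 to 875 mm from the base axis. Payload 4.4 kg.
Tool frame: the origin (TCP) lies on the centre line of the jaws, within the pads' length; the fingertips stand 25 mm ahead of it and the grasp point (between the pads) lies 6 mm ahead of it (ctrl.finger_overhang is the distance from the TCP to the fingertips, in mm); z points along the fingers, y is the line along which they close (so a half turn about z gives the same grasp; the last joint's range is limited). The gripper opens to 85 mm and grips with 20 to 120 N. Pads are 22 mm wide; open, the fingers measure 114 mm over their backs; the gripper's body (76 mm by 85 mm) begins 54 mm behind the grasp point. The pads swing forward as they close: fully open they stand 13 mm farther back than shut.
Start: joints at [1.224, 0.628, 0.038, 1.517, -0.027, 0.996, -0.02], TCP at [180.157, -624.548, 256.313] pointing down, gripper open.
Joint ranges: [-3.06, 3.06], [-0.37, 2.12], [-1.25, 1.32], [0.18, 2.47], [-1.1, 4.24], [0.23, 1.98], [-2.94, 2.94]. Speed limits (rad/s): [2.57, 2.57, 3.14, 3.14, 3.14, 3.14, 3.14].

### API

Orientations are given as [roll, pitch, yaw] about the fixed x, y, z axes, in that order (R = Rz(yaw) Ry(pitch) Rx(roll)).
In Python, from cell import ctrl gives the robot as it stands. The module is installed in compiled form; this text tells all that it offers.
- The arm moves only by the tool play_rows, never from a script. Its argument "targets" is a list of rows, each a list of 5 numbers: the closure, from 0 (fully open) to 1 (shut), then the shift along the tool's x, y, z in cm, then the turn about the tool's z in degrees. In form: [[gripper, dx, dy, dz, spin], ...]. A call has 1 to 10 rows; each row is the pose to reach, as a shift and turn from the pose commanded when the call began, along the tool's axes at that moment; what a row does not reach only later rows make up. A row lasts 1/10 s, in which the tool goes at most 50 mm and 8.59 degrees, less where a joint would pass 70% of its speed; a pose out of reach is approached as far as the arm can. A call with a gripper value outside its range is refused whole. The fingers move at their own pace and stop on an object; the grip force is fixed at half the most. Time passes only in rows, so rows that repeat a pose let the fingers close. It gives the time, the measured TCP pose, the force, the opening and the grip force at its end, in the units of the state.
- ctrl.read_state(): the state, without advancing time (a new reading comes with each control period).
- ctrl.get_image(name): name is "side" or "top"; returns (picture, depth): 480x640x3 uint8, red, green, blue; 480x640 float32, mm along the optical axis (not along the pixel's ray), 0 where there is no reading.
- ctrl.calibration(name): a dict with "vfov" (degrees; the focal length in pixels is half the picture's height over the tangent of half this angle, whatever the lens; pixels are square), "cx", "cy" (the principal point, pixels), "extrinsics" (4x4, takes a point from camera to world coordinates). Camera axes: x right, y down, z forward; pixel columns grow to the right and rows downward; lengths in mm; the calibration is good to about 2 mm. A picture is of the moment at which its call begins. calibration takes no time and is no camera call.
- ctrl.finish_job(): hands the job in; it is judged then, once.
Trained networks look in the newest picture that a camera, given by its name, has taken for a name from the list of things; names that differ only in an ending like _2 or _b are one class to them, and where a whole thing is asked for, a point or a joint stands for the part that bears it (a point fixed in the world has none). Each returns a list of dicts, best first, with "confidence" (0 to 1); they miss things now and then, are a little off and sometimes report something else, mostly with a low value. They report only what shows in the picture. A call takes as long as a camera call. They do not tell look-alikes from the thing itself.
- ctrl.search_frame(camera, name): "bbox" ([left, top, right, bottom] in pixels, round what is visible of it).
- ctrl.trace(camera, name): "pixels" (480x640 bool, what is visible of it) and "bbox" ([left, top, right, bottom] in pixels, round what is visible of it).
The state is a dict: "clock": time; "qpos": joint angles; "qd": joint speeds; "tau": joint torques, N m; "eef_pos": TCP position; "tool_rot": TCP orientation; "force": force on the tool from outside, world axes, zero at the start; "torque": the same for the moment, N m; "width": finger opening in mm; "gripper_force": force on a finger pad.
Only numpy, scipy, OpenCV 4.12 (cv2) and the standard library are available. Lean on these libraries where they do the work, as an engineer would, in place of code of your own. Each camera call takes 0.05 s, during which the arm holds its last target. There are 200 camera calls.

## Working session

There is one attempt and no reset: what is moved stays moved. The work goes in short steps, Python scripts to look and compute and a tool call to move; the robot and the scene stay as the last step left them, time stands still between calls to the robot, and variables do not carry over. Pictures are saved under pics/ and viewed, at most 10 in all, crops included, and the job is handed in when it is done.

Besides the shell and the picture viewer there is one more tool, called as name([rows], argument=value, ...), one row to a line, values as JSON. play_rows: Moves the arm, as the interface text tells. Its arguments: {"type":"object","properties":{"targets":{"type":"array"}},"required":["targets"]}

```bash
mkdir -p pics
cat > h.py <<'E'
import numpy as np, cv2
from cell import ctrl
from scipy.spatial.transform import Rotation as R
def cloud(name):
    im,d=ctrl.get_image(name); c=ctrl.calibration(name)
    f=240/np.tan(np.radians(c["vfov"]/2)); v,u=np.mgrid[:480,:640]
    P=np.stack([(u-c["cx"])/f*d,(v-c["cy"])/f*d,d],-1); E=np.array(c["extrinsics"])
    W=P@E[:3,:3].T+E[:3,3]; W[d==0]=np.nan
    return im,d,W
def save(im,n): cv2.imwrite(f"pics/{n}.png",im[:,:,::-1])
E
python3 - <<'E'
from h import *
for n in ("side","top"):
    im,d,W=cloud(n); save(im,n+"0"); np.save(n+"0.npy",W)
    c=ctrl.calibration(n); print(n,c)
    for t in ("bracket_left_mid","bracket_right_mid","tray_left","tray_right","rack","glue_gun","wax_tin"):
        for r in ctrl.trace(n,t)[:3]:
            p=W[r["pixels"]]; print(t,round(r["confidence"],2),np.round(r["bbox"]),np.round(np.nanmedian(p,0)),np.round(np.nanpercentile(p,2,axis=0)),np.round(np.nanpercentile(p,98,axis=0)))
print(ctrl.read_state(), ctrl.finger_overhang)
E
```

```text
side {'vfov': 52.59253997304513, 'cx': 316.85655805035674, 'cy': 235.0381057937346, 'extrinsics': array([[-9.87780444e-01, -6.63832768e-02,  1.41007286e-01,
         3.13064539e+02],
       [-1.54956086e-01,  5.15178160e-01, -8.42959118e-01,
         1.04560989e+03],
       [-1.66854856e-02, -8.54508469e-01, -5.19169405e-01,
         7.68645794e+02],
       [ 0.00000000e+00,  0.00000000e+00,  0.00000000e+00,
         1.00000000e+00]])}
bracket_left_mid 0.57 [218. 239. 272. 290.] [645.  79.  75.] [601.  51.  46.] [718. 138. 118.]
bracket_right_mid 0.81 [252. 190. 273. 216.] [ 732. -390.   19.] [ 706. -423.   -1.] [ 787. -313.   28.]
bracket_right_mid 0.74 [240. 206. 291. 239.] [ 647. -104.   75.] [ 600. -173.   43.] [718. -94. 118.]
bracket_right_mid 0.67 [412. 207. 448. 235.] [ 201. -275.   19.] [ 137. -378.    0.] [ 239. -249.   26.]
tray_left 0.85 [297. 188. 373. 223.] [ 498. -400.    5.] [ 373. -502.   -2.] [ 619. -269.   34.]
tray_left 0.68 [309. 227. 392. 276.] [410. -25.  92.] [309. -70.   0.] [493.  -6. 122.]
tray_right 0.56 [227. 341. 361. 440.] [466. 399.   4.] [349. 293.   
[... 1690 characters left out ...]
s': array([ 1.22418927,  0.62829042,  0.03849906,  1.51739939, -0.0270216 ,
        0.99629605, -0.02000541]), 'qd': array([-1.68409671e-03,  3.41203275e-04,  3.43641407e-06, -1.31066819e-03,
        1.78168082e-03, -6.29142759e-06,  5.84921445e-04]), 'tau': array([-5.82800876e-04, -5.63208926e+01,  1.22533366e+00, -1.93775994e+01,
        1.08971979e-02,  1.43310081e-03,  1.95688125e-05]), 'eef_pos': array([ 180.17378259, -624.5543407 ,  256.38466563]), 'tool_rot': array([ 3.14146897e+00, -6.25229410e-05,  2.80765680e-01]), 'force': array([-0.92433462, -0.20976267,  0.05021947]), 'torque': array([-0.04076076, -0.00890755, -0.05915496]), 'gripper_force': 0.0, 'width': 85.37299678891607} 25.0
```

Run:
```python
from h import *
a=cv2.imread("pics/top0.png"); cv2.imwrite("pics/t1.png",cv2.resize(a[60:310,130:540],None,fx=1.95,fy=1.95,interpolation=cv2.INTER_CUBIC))
a=cv2.imread("pics/side0.png"); cv2.imwrite("pics/s1.png",cv2.resize(a[130:450,140:460],None,fx=1.85,fy=1.85,interpolation=cv2.INTER_CUBIC))
```

```text
(no output)
```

View pics/t1.png

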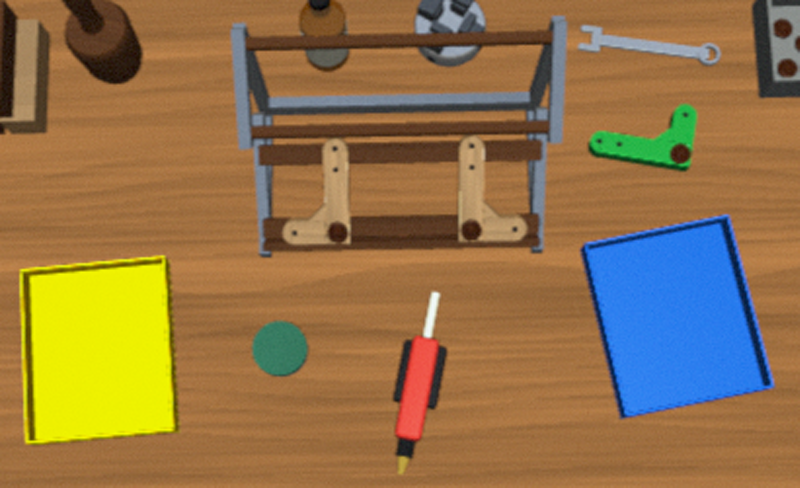

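View pics/s1.png

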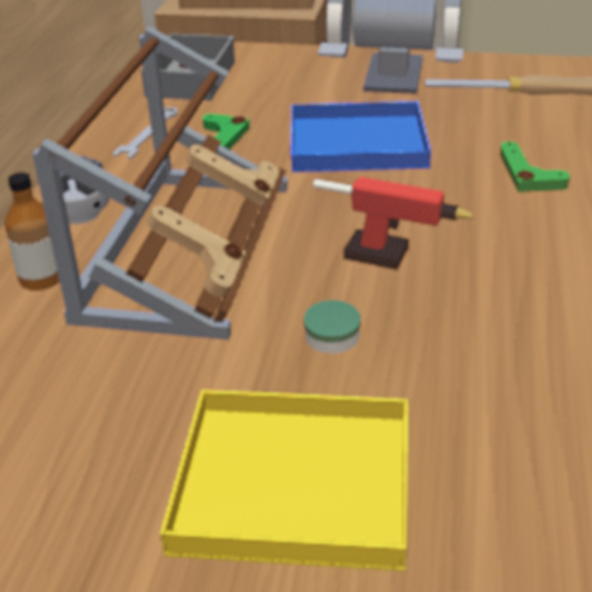

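Top view, crop pixel positions: the bracket at (335,190) has its arm pointing left, so it is the left-hand one (y≈+65). The one at (470,190) is right-hand (y≈-115). The blue tray is on the right at (680,315) and the yellow on the left at (97,350). The glue gun sits between them at (418,385), with the wax tin at (280,348). The green Ls are decoys. Next I'll measure precisely.

Run:
```python
from h import *
from scipy.optimize import minimize
res={}
for cam in ("top","side"):
    W=None
    Ws=[cloud(cam) for _ in range(4)]; im=Ws[0][0]
    Wm=np.nanmedian([w[2] for w in Ws],0)
    for t,sg,y0 in (("bracket_left_mid",1,65),("bracket_right_mid",-1,-115)):
        for r in ctrl.trace(cam,t):
            p=Wm[r["pixels"]]; m=np.nanmedian(p,0)
            if abs(m[1]-y0)<40 and m[0]>550: break
        else: print("none"); continue
        k=cv2.erode(r["pixels"].astype(np.uint8),np.ones((3,3)))>0
        p=Wm[k]; p=p[~np.isnan(p).any(1)]; hs=im[k&~np.isnan(Wm).any(2)].sum(1); q=p[hs>300]
        for _ in range(4):
            c=np.median(q,0); 
            A=np.c_[q[:,:2],np.ones(len(q))]; s=np.linalg.lstsq(A,q[:,2],rcond=None)[0]; e=q[:,2]-A@s; q=q[abs(e)<max(3,2*e.std())]
        print(cam,t,"plane dz/dx,dz/dy",s[:2].round(3),"tilt",np.degrees(np.arctan(np.hypot(*s[:2]))).round(1),"rms",e.std().round(1),len(q))
        # template fit on plane with 30 deg slope
        pts=Wm[r["pixels"]]; pts=pts[~np.isnan(pts).any(1)]
        pts=pts[abs(pts[:,2]-np.c_[pts[:,:2],np.ones(len(pts))]@s)<14]
        L=np.array([[-70,-16],[70,-16],[70,16],[-16,16],[-38,38],[-38,74],[-70,74]],float); L[:,1]*=sg
        U=np.stack([pts[:,0],pts[:,1]],1)
        def cost(v):
            a=v[2]; d=U-v[:2]; x=(d[:,0]*np.cos(a)+d[:,1]*np.sin(a))/np.cos(np.pi/6); y=-d[:,0]*np.sin(a)+d[:,1]*np.cos(a)
            o=np.array([cv2.pointPolygonTest(L.astype(np.float32),(float(i),float(j)),True) for i,j in zip(x,y)])
            return np.minimum(np.maximum(-o,0),8).mean()+0.0
        b=min((minimize(cost,[m[0]+dx,y0+dy,a],method="Nelder-Mead") for dx in(10,25) for dy in (-8,8) for a in(0,-.05)),key=lambda r:r.fun)
        z=b.x@[s[0],s[1],0]+s[2]; v=b.x
        print("  top-face mid",v.round(3),"z",z.round(1),"cost",b.fun.round(2)," mid-thick",np.round([v[0]+5.5,v[1],z-9.5],1))
        rg=Wm[r["pixels"]][ (im[r["pixels"]].sum(1)<200)]; print("  rosette",np.nanmedian(rg,0).round(1),len(rg))
    for t,y0 in(("tray_left",-390),("tray_right",400)):
        for r in ctrl.trace(cam,t):
            p=Wm[r["pixels"]]; p=p[~np.isnan(p).any(1)]
            if abs(np.median(p[:,1])-y0)<40:
                print(cam,t,np.round(cv2.minAreaRect(p[:,:2][p[:,2]>-5].astype(np.float32)),1).tolist() if 0 else cv2.minAreaRect(p[:,:2].astype(np.float32))); break
    # dowel
    sel=(Wm[...,2]>160)&(Wm[...,2]<225)&(abs(Wm[...,1]+25)<150)&(Wm[...,0]>640)&(Wm[...,0]<720)
    d=Wm[sel]; 
    if len(d): print(cam,"dowel",np.median(d,0).round(1),"xpct",np.percentile(d[:,0],[5,95]).round(1),"ztop",np.percentile(d[:,2],90).round(1),"dx/dy",np.polyfit(d[:,1],d[:,0],1).round(3),len(d))
```

```text
top bracket_left_mid plane dz/dx,dz/dy [ 0.566 -0.02 ] tilt 29.5 rms 1.5 596
  top-face mid [ 6.59301e+02  6.42460e+01 -2.90000e-02] z 89.1 cost 0.04  mid-thick [664.8  64.2  79.6]
  rosette [609.6  62.3  66.7] 80
top bracket_right_mid plane dz/dx,dz/dy [ 0.578 -0.002] tilt 30.0 rms 1.4 644
  top-face mid [ 6.57907e+02 -1.13780e+02  1.80000e-02] z 89.2 cost 0.09  mid-thick [ 663.4 -113.8   79.7]
  rosette [ 609.1 -113.9   65.5] 83
top tray_left ((500.56317138671875, -392.1767272949219), (247.98048400878906, 215.2504425048828), 10.178521156311035)
top tray_right ((469.5538635253906, 394.12109375), (251.6631622314453, 202.0828094482422), 3.931875705718994)
top dowel [696.8 -25.3 211.1] xpct [691.4 705.1] ztop 213.3 dx/dy [7.00000e-03 6.97639e+02] 883
side bracket_left_mid plane dz/dx,dz/dy [ 0.534 -0.064] tilt 28.3 rms 2.4 561
  top-face mid [ 6.61218e+02  6.59310e+01 -2.20000e-02] z 88.6 cost 0.05  mid-thick [666.7  65.9  79.1]
  rosette [608.9  66.6  65. ] 35
side bracket_right_mid plane dz/dx,dz/dy [ 0.556 -0.016] tilt 29.1 rms 2.2 371
  top-face mid [ 6.59347e+02 -1.11790e+02 -1.00000e-02] z 87.4 cost 0.05  mid-thick [ 664.8 -111.8   77.9]
  rosette [ 608.8 -110.1   66.3] 20
side tray_left ((495.8337707519531, -410.7231750488281), (249.08462524414062, 256.0628356933594), 10.654644966125488)
side tray_right ((471.503662109375, 376.18902587890625), (251.52833557128906, 240.3848419189453), 4.076586723327637)
side dowel [695.8  -2.4 209.9] xpct [692.1 704.4] ztop 211.7 dx/dy [5.00000e-03 6.96924e+02] 403
```

```bash
cat >> h.py <<'E'
def go(x,y,z,yaw_deg):
    s=ctrl.read_state(); p=np.array(s["eef_pos"]); a=s["tool_rot"]; Rm=R.from_euler("xyz",a).as_matrix()
    d=Rm.T@(np.array([x,y,z])-p)/10; sp=np.degrees(a[2])-yaw_deg
    print("t",round(s["clock"],2),"pos",p.round(1),"rot",np.round(a,3),"F",np.round(s["force"],1),"w",round(s["width"],1),"gf",round(s["gripper_force"],1),"-> shift cm",d.round(2),"spin",round((sp+180)%360-180,2))
E
sed -n 1,1p h.py
```

```text
import numpy as np, cv2
```

play_rows([
  [0.3,55.6,-55.8,0,17.5],
  [0.3,55.6,-55.8,0,17.5],
  [0.3,55.6,-55.8,0,17.5],
  [0.3,55.6,-55.8,0,17.5],
  [0.3,55.6,-55.8,0,17.5],
  [0.3,55.6,-55.8,0,17.5],
  [0.3,55.6,-55.8,0,17.5],
  [0.3,55.6,-55.8,0,17.5],
  [0.3,55.6,-55.8,0,17.5],
  [0.3,55.6,-55.8,0,17.5],
])

```text
clock: 2.6
eef_pos: [422.0, -184.7, 256.7]
tool_rot: [3.141, -0.001, -0.025]
force: [1.6, 0.5, 0.4]
width: 59.7
gripper_force: 0.0
```

play_rows([
  [0.3,16.8,-25.6,0,0],
  [0.3,16.8,-25.6,0,0],
  [0.3,16.8,-25.6,0,0],
  [0.3,16.8,-25.6,0,0],
  [0.3,16.8,-25.6,0,0],
  [0.3,16.8,-25.6,0,0],
  [0.3,16.8,-25.6,6.1,0],
  [0.3,16.8,-25.6,6.1,0],
  [0.3,16.8,-25.6,6.1,0],
])

```text
clock: 3.5
eef_pos: [593.5, 64.5, 193.3]
tool_rot: [3.14, 0.006, -0.025]
force: [-0.2, -0.6, -0.1]
width: 59.3
gripper_force: 0.0
```

Run:
```python
from h import *
im,d,W=cloud("top"); save(im[90:250,220:440].repeat(3,0).repeat(3,1),"t2")
im2,d,W2=cloud("side"); save(im2[120:320,140:340].repeat(3,0).repeat(3,1),"s2")
go(649,65,103,-1.4)
```

```text
t 3.6 pos [595.6  63.8 196.4] rot [ 3.141e+00 -1.000e-03 -2.700e-02] F [ 0.2 -0.1  0.7] w 59.9 gf 0.0 -> shift cm [ 5.32 -0.27  9.34] spin -0.13
```

View pics/s2.png

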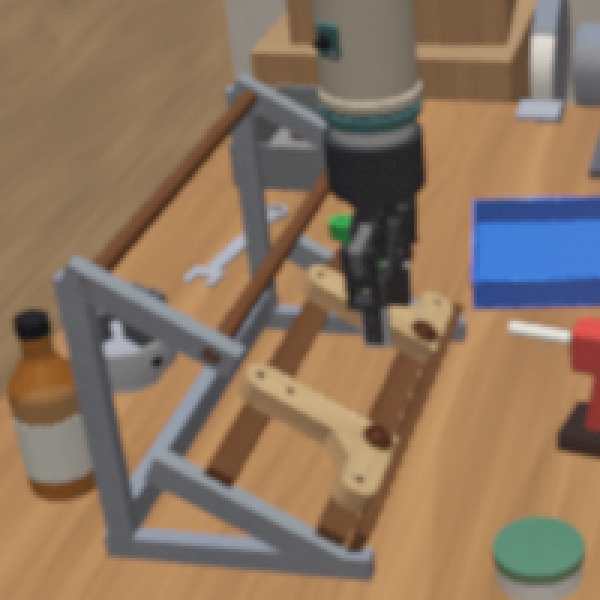

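Side view: the open fingers hang at (375,335) just below-front of the dowel, with the left bracket below at (320,430). I'll check the gripper's x-extent against height to confirm it clears the dowel.

Run:
```python
from h import *
P=[]
for n in("side","top"):
    for _ in range(2):
        im,d,W=cloud(n); w=W.reshape(-1,3); P.append(w[~np.isnan(w).any(1)])
P=np.vstack(P); s=ctrl.read_state()["eef_pos"]; q=P-s
k=(abs(q[:,0])<75)&(abs(q[:,1])<75)&(q[:,2]>-30)&(q[:,2]<200); q=q[k]
for a in range(-30,200,10):
    b=q[(q[:,2]>=a)&(q[:,2]<a+10)]
    if len(b): print(a,len(b),np.percentile(b[:,0],[3,97]).round(),np.percentile(b[:,1],[3,97]).round())
```

```text
-30 14 [-9.  7.] [-34.  36.]
-20 110 [-12.  10.] [-33.  43.]
-10 122 [-13.   9.] [-34.  45.]
0 123 [-12.  11.] [-33.  46.]
10 74 [-12.   7.] [-37.  45.]
20 114 [-14.  10.] [-52.  62.]
30 224 [-15.  11.] [-60.  63.]
40 170 [-17.  12.] [-61.  64.]
50 202 [-18.  11.] [-60.  67.]
60 214 [-19.  16.] [-61.  68.]
70 296 [-20.  17.] [-66.  69.]
80 403 [-15.   9.] [-68.  66.]
90 94 [-11.   8.] [15. 40.]
100 218 [-37.  27.] [ 7. 39.]
110 265 [-37.  30.] [ 7. 39.]
120 277 [-37.  30.] [ 4. 39.]
130 278 [-38.  29.] [ 0. 39.]
140 389 [-37.  32.] [-6. 38.]
150 192 [-31.  24.] [ 4. 35.]
160 276 [-38.  29.] [ 4. 39.]
170 275 [-37.  30.] [ 3. 39.]
180 329 [-37.  30.] [-1. 38.]
190 301 [-36.  27.] [ 2. 37.]
```

play_rows([
  [0.3,2.0,-0.1,3.5,0],
  [0.3,4.0,-0.1,7.0,0],
  [0.3,4.7,-0.1,8.2,0],
  [0.3,5.1,-0.1,8.9,0],
  [0.3,5.3,-0.1,9.3,0],
  [0.3,5.3,-0.1,9.3,0],
  [0.3,5.3,-0.1,9.3,0],
])

```text
clock: 4.5
eef_pos: [648.6, 65.1, 103.7]
tool_rot: [-3.141, -0.002, -0.025]
force: [-0.1, 0.4, -0.4]
width: 59.9
gripper_force: 0.0
```

Run:
```python
from h import *
go(649,65,103,-1.4)
im2,d,W2=cloud("side"); save(cv2.resize(im2[170:310,190:310],None,fx=4,fy=4),"s3")
```

```text
t 4.5 pos [648.6  65.1 103.7] rot [-3.141e+00 -2.000e-03 -2.500e-02] F [-0.1  0.4 -0.4] w 59.9 gf 0.0 -> shift cm [0.04 0.01 0.07] spin -0.01
```

View pics/s3.png

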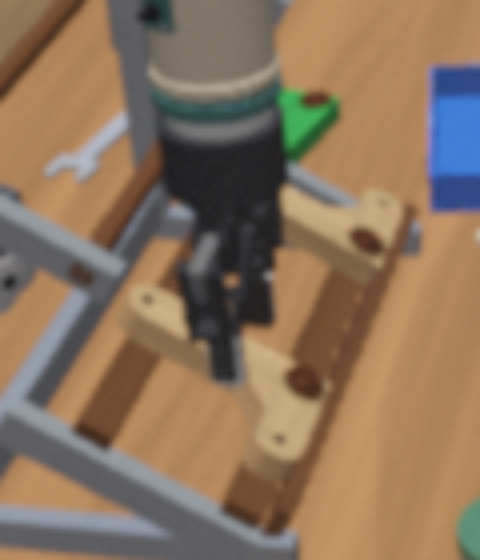

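Side crop: the finger tips at (225,375) straddle the leg just above the web, and no contact force shows. Closing.

play_rows([
  [0.8,0,0,0.1,0],
  [0.8,0,0,0.1,0],
  [0.8,0,0,0.1,0],
  [0.8,0,0,0.1,0],
  [0.8,0,0,0.1,0],
  [0.8,0,0,0.1,0],
  [0.8,0,0,0.1,0],
  [0.8,0,0,0.1,0],
])

```text
clock: 5.35
eef_pos: [648.4, 63.8, 102.8]
tool_rot: [3.14, -0.0, -0.025]
force: [-2.5, -2.2, 8.2]
width: 30.0
gripper_force: 67.6
```

play_rows([
  [0.8,-0.2,0,-0.35,0],
  [0.8,-0.5,0,-0.87,0],
  [0.8,-1.0,0,-1.73,0],
  [0.8,-1.5,0,-2.6,0],
  [0.8,-2.5,0,-4.33,0],
  [0.8,-3.5,0,-6.06,0],
  [0.8,-4.5,0,-7.8,0],
  [0.8,-6.0,0,-10.4,0],
  [0.8,-7.5,0,-13.0,0],
  [0.8,-7.5,0,-13.0,0],
])

```text
clock: 6.35
eef_pos: [573.0, 67.4, 235.2]
tool_rot: [-3.14, -0.004, -0.024]
force: [0.4, 0.8, 0.1]
width: 29.7
gripper_force: 64.1
```

Run:
```python
from h import *
go(500,-380,235,-10)
im2,d,W2=cloud("side"); save(cv2.resize(im2[110:310,170:370],None,fx=3,fy=3),"s4")
```

```text
t 6.35 pos [573.   67.4 235.2] rot [-3.14  -0.004 -0.024] F [0.4 0.8 0.1] w 29.7 gf 64.1 -> shift cm [-6.23 44.9  -0.07] spin 8.63
```

View pics/s4.png

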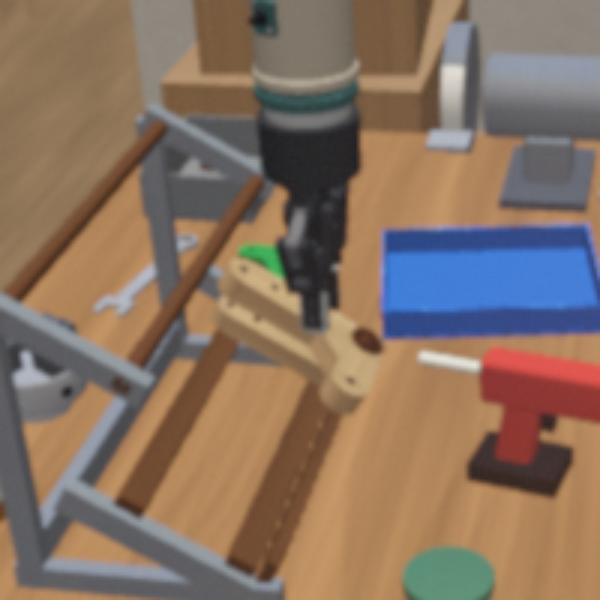

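Side crop: the left bracket is held at (300,340), still tilted, and clear of the dowel. Next, carry it over the blue tray.

play_rows([
  [0.8,-8.8,48.9,0,-11.4],
  [0.8,-8.8,48.9,0,-11.4],
  [0.8,-8.8,48.9,0,-11.4],
  [0.8,-8.8,48.9,0,-11.4],
  [0.8,-8.8,48.9,0,-11.4],
  [0.8,-8.8,48.9,0,-11.4],
  [0.8,-8.8,48.9,0,-11.4],
  [0.8,-8.8,48.9,0,-11.4],
  [0.8,-8.8,48.9,0,-11.4],
  [0.8,-8.8,48.9,0,-11.4],
])

```text
clock: 7.4
eef_pos: [472.1, -422.0, 230.0]
tool_rot: [-3.141, 0.001, 0.174]
force: [0.9, 0.2, -0.8]
width: 29.8
gripper_force: 64.1
```

play_rows([
  [0.8,0,0,4.5,0],
  [0.8,0,0,9.0,0],
  [0.8,0,0,12.0,0],
  [0.8,0,0,13.0,0],
  [0.8,0,0,13.0,0],
  [0.8,0,0,13.0,0],
])

```text
clock: 8.0
eef_pos: [474.2, -420.4, 102.3]
tool_rot: [3.14, -0.001, 0.174]
force: [-0.0, 0.3, -1.0]
width: 29.9
gripper_force: 64.2
```

```bash
cat > look.py <<'E'
import sys
from h import *
s=ctrl.read_state(); p=s["eef_pos"]; go(p[0],p[1],p[2],0)
t,y0=sys.argv[1],float(sys.argv[2])
yw=s["tool_rot"][2]; ax=np.array([np.cos(yw),np.sin(yw)])
for cam in("side","top"):
    im,d,W=cloud(cam)
    for r in ctrl.trace(cam,t):
        q=W[r["pixels"]]; q=q[~np.isnan(q).any(1)]
        if abs(np.median(q[:,1])-y0)<90 and np.median(q[:,0])<620:
            sx=(q[:,:2]-p[:2])@ax; z=q[:,2]; sy=(q[:,:2]-p[:2])@[-ax[1],ax[0]]
            A=np.c_[sx,sy,np.ones(len(z))]; k=z>-99
            for _ in range(6):
                c=np.linalg.lstsq(A[k],z[k],rcond=None)[0]; e=z-A@c; k=abs(e)<max(3,1.5*np.median(abs(e)))
            print(cam,round(r["confidence"],2),"tilt deg",np.degrees(np.arctan(c[:2])).round(1),"along",np.percentile(sx,[2,98]).round(),"across",np.percentile(sy,[2,98]).round(),"z",np.percentile(z,[2,98]).round(), "med xyz",np.median(q,0).round(),len(z)); break
E
python3 look.py bracket_left_mid -400
```

```text
t 8.0 pos [ 474.2 -420.4  102.3] rot [ 3.14e+00 -1.00e-03  1.74e-01] F [-0.   0.3 -1. ] w 29.9 gf 64.2 -> shift cm [0. 0. 0.] spin 10.0
side 0.8 tilt deg [ 25.4 -11.1] along [-46.  72.] across [-11.  74.] z [ 43. 119.] med xyz [ 471. -397.   71.] 434
top 0.6 tilt deg [30.3 -4. ] along [-48.  72.] across [-12.  71.] z [ 51. 124.] med xyz [ 449. -401.   69.] 847
```

play_rows([
  [0.8,0,0,1.5,0],
  [0.8,0,0,2.5,0],
  [0.8,0,0,2.9,0],
  [0.8,0,0,3.1,0],
  [0.8,0,0,3.3,0],
  [0.8,0,0,3.3,0],
])

```text
clock: 8.8
eef_pos: [475.3, -418.8, 69.7]
tool_rot: [-3.141, -0.003, 0.175]
force: [1.9, 4.0, 13.6]
width: 29.7
gripper_force: 73.9
```

play_rows([
  [0.8,0.2,0,0.2,0],
  [0.8,0.4,0,0.4,0],
  [0.8,0.5,0,0.6,0],
  [0.8,0.65,0,0.8,0],
  [0.8,0.8,0,1.0,0],
  [0.8,0.9,0,1.2,0],
  [0.8,0.9,0,1.2,0],
])

```text
clock: 9.5
eef_pos: [485.4, -418.7, 58.4]
tool_rot: [3.139, -0.005, 0.175]
force: [3.3, -0.1, 13.0]
width: 29.5
gripper_force: 66.8
```

```bash
python3 look.py bracket_left_mid -400
```

```text
t 9.5 pos [ 485.4 -418.7   58.4] rot [ 3.139 -0.005  0.175] F [ 3.3 -0.1 13. ] w 29.5 gf 66.8 -> shift cm [0. 0. 0.] spin 10.02
side 0.67 tilt deg [ 8.2 -5.4] along [-57.  81.] across [-68.  77.] z [ 2. 48.] med xyz [ 480. -398.   29.] 515
top 0.7 tilt deg [10.1 -1.7] along [-56.  75.] across [-12.  74.] z [ 5. 53.] med xyz [ 458. -399.   32.] 806
```

play_rows([
  [0.8,0.05,0,0.15,0],
  [0.8,0.1,0,0.3,0],
  [0.8,0.15,0,0.45,0],
  [0.8,0.2,0,0.6,0],
  [0.8,0.2,0,0.7,0],
  [0.8,0.2,0,0.7,0],
])

```text
clock: 10.3
eef_pos: [488.8, -418.7, 51.5]
tool_rot: [3.137, -0.008, 0.175]
force: [6.0, -0.6, 10.0]
width: 28.9
gripper_force: 62.0
```

```bash
python3 look.py bracket_left_mid -400
python3 - <<'E'
from h import *
im,d,W=cloud("side"); save(cv2.resize(im[130:250,270:400],None,fx=4.5,fy=4.5),"s5")
E
```

```text
t 10.3 pos [ 488.8 -418.7   51.5] rot [ 3.137 -0.008  0.175] F [ 6.  -0.6 10. ] w 28.9 gf 62.0 -> shift cm [0. 0. 0.] spin 10.01
side 0.92 tilt deg [-0.2 -4.7] along [-51.  76.] across [-13.  76.] z [ 8. 31.] med xyz [ 491. -398.   24.] 395
top 0.6 tilt deg [ 2.1 -1.1] along [-55.  75.] across [-13.  73.] z [19. 35.] med xyz [ 460. -402.   28.] 673
```

View pics/s5.png

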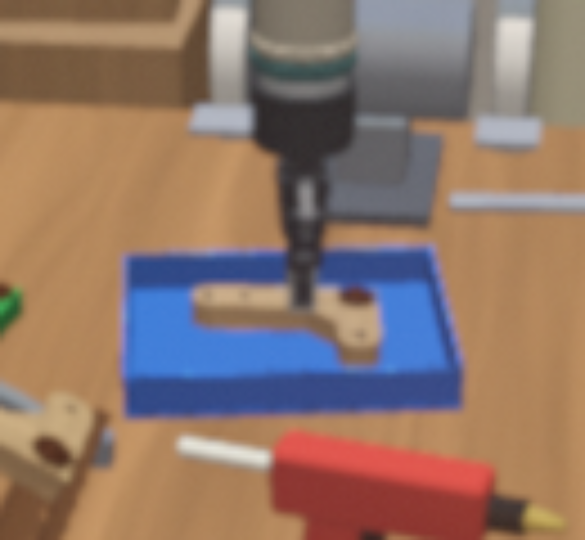

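Side crop: the bracket is almost flat in the blue tray, tilted about 2° (leg at (260,305), rosette at (357,296)). Release and raise, then check.

play_rows([
  [0.8,0,0,0.1,0],
  [0.3,0,0,0.1,0],
  [0.3,0,0,0.1,0],
  [0.3,0,0,0.1,0],
  [0.3,0,0,-0.2,0],
  [0.3,0,0,-3,0],
  [0.3,0,0,-8,0],
  [0.3,0,0,-13,0],
  [0.3,0,0,-18,0],
  [0.3,0,0,-20,0],
])

```text
clock: 11.55
eef_pos: [485.7, -419.5, 254.9]
tool_rot: [3.135, -0.005, 0.174]
force: [0.1, -0.2, -0.4]
width: 59.6
gripper_force: 0.0
```

```bash
python3 look.py bracket_left_mid -400; python3 -c "
from h import *
go(592,-113,200,0)"
```

```text
t 11.55 pos [ 485.7 -419.5  254.9] rot [ 3.135 -0.005  0.174] F [ 0.1 -0.2 -0.4] w 59.6 gf 0.0 -> shift cm [0. 0. 0.] spin 9.96
side 0.8 tilt deg [-1.8 -2.8] along [-45.  82.] across [-17.  76.] z [ 3. 29.] med xyz [ 492. -400.   23.] 459
top 0.72 tilt deg [-0.8 -1.2] along [-54.  78.] across [-14.  73.] z [ 3. 33.] med xyz [ 470. -406.   26.] 1071
t 11.75 pos [ 483.8 -417.7  249.2] rot [-3.141  0.     0.174] F [ 0.2  0.4 -1.7] w 59.8 gf 0.0 -> shift cm [ 15.94 -28.13   4.92] spin 9.98
```

play_rows([
  [0.3,16.1,-28.1,0,10],
  [0.3,16.1,-28.1,0,10],
  [0.3,16.1,-28.1,0,10],
  [0.3,16.1,-28.1,0,10],
  [0.3,16.1,-28.1,0,10],
  [0.3,16.1,-28.1,0,10],
  [0.3,16.1,-28.1,4.9,10],
  [0.3,16.1,-28.1,4.9,10],
  [0.3,16.1,-28.1,4.9,10],
  [0.3,16.1,-28.1,4.9,10],
])

```text
clock: 12.75
eef_pos: [593.6, -115.4, 200.2]
tool_rot: [3.14, 0.001, -0.003]
force: [-0.1, 0.4, -0.4]
width: 59.6
gripper_force: 0.0
```

```bash
python3 -c "
from h import *
go(648.5,-112.5,103,0)"
```

```text
t 12.75 pos [ 593.6 -115.4  200.2] rot [ 3.14e+00  1.00e-03 -3.00e-03] F [-0.1  0.4 -0.4] w 59.6 gf 0.0 -> shift cm [ 5.5  -0.32  9.72] spin -0.16
```

play_rows([
  [0.3,2.0,-0.2,3.5,0],
  [0.3,4.0,-0.2,7.1,0],
  [0.3,4.8,-0.2,8.5,0],
  [0.3,5.2,-0.2,9.2,0],
  [0.3,5.5,-0.2,9.7,0],
  [0.3,5.5,-0.2,9.7,0],
  [0.3,5.5,-0.2,9.7,0],
])

```text
clock: 13.45
eef_pos: [649.3, -111.7, 104.7]
tool_rot: [3.141, -0.002, -0.001]
force: [0.6, 0.7, 0.1]
width: 59.8
gripper_force: 0.0
```

play_rows([
  [0.8,0,0,0,0],
  [0.8,0,0,0,0],
  [0.8,0,0,0,0],
  [0.8,0,0,0,0],
  [0.8,0,0,0,0],
  [0.8,0,0,0,0],
  [0.8,0,0,0,0],
  [0.8,0,0,0,0],
])

```text
clock: 14.25
eef_pos: [649.5, -111.8, 104.8]
tool_rot: [3.141, -0.002, -0.0]
force: [-0.5, -1.2, 6.1]
width: 29.7
gripper_force: 59.3
```

play_rows([
  [0.8,-0.2,0,-0.35,0],
  [0.8,-0.5,0,-0.87,0],
  [0.8,-1.0,0,-1.73,0],
  [0.8,-1.5,0,-2.6,0],
  [0.8,-2.5,0,-4.33,0],
  [0.8,-3.5,0,-6.06,0],
  [0.8,-4.5,0,-7.8,0],
  [0.8,-6.0,0,-10.4,0],
  [0.8,-7.5,0,-13.0,0],
  [0.8,-7.5,0,-13.0,0],
])

```text
clock: 15.25
eef_pos: [573.4, -111.9, 237.3]
tool_rot: [3.141, -0.004, -0.001]
force: [1.0, 0.1, -1.1]
width: 29.4
gripper_force: 60.0
```

```bash
python3 look.py bracket_right_mid -113
```

```text
t 15.25 pos [ 573.4 -111.9  237.3] rot [ 3.141e+00 -4.000e-03 -1.000e-03] F [ 1.   0.1 -1.1] w 29.4 gf 60.0 -> shift cm [0. 0. 0.] spin -0.07
```

play_rows([
  [0.8,-13.8,-53.1,0,-4],
  [0.8,-13.8,-53.1,0,-4],
  [0.8,-13.8,-53.1,0,-4],
  [0.8,-13.8,-53.1,0,-4],
  [0.8,-13.8,-53.1,0,-4],
  [0.8,-13.8,-53.1,0,-4],
  [0.8,-13.8,-53.1,0,-4],
  [0.8,-13.8,-53.1,0,-4],
  [0.8,-13.8,-53.1,0,-4],
  [0.8,-13.8,-53.1,0,-4],
])

```text
clock: 16.45
eef_pos: [447.2, 374.6, 231.9]
tool_rot: [3.14, 0.002, 0.07]
force: [0.8, 0.0, -1.3]
width: 29.4
gripper_force: 60.0
```

play_rows([
  [0.8,-0.9,-4.8,0,0],
  [0.8,-0.9,-4.8,0,0],
  [0.8,-0.9,-4.8,4.5,0],
  [0.8,-0.9,-4.8,9.0,0],
  [0.8,-0.9,-4.8,12.5,0],
  [0.8,-0.9,-4.8,13.5,0],
  [0.8,-0.9,-4.8,13.5,0],
  [0.8,-0.9,-4.8,13.5,0],
])

```text
clock: 17.25
eef_pos: [436.9, 420.6, 99.3]
tool_rot: [-3.14, -0.001, 0.069]
force: [0.1, 0.1, -0.2]
width: 29.3
gripper_force: 60.1
```

```bash
python3 look.py bracket_right_mid 400; python3 -c "
from h import *
go(435.4,419,70,3.9)"
```

```text
t 17.25 pos [436.9 420.6  99.3] rot [-3.14e+00 -1.00e-03  6.90e-02] F [ 0.1  0.1 -0.2] w 29.3 gf 60.1 -> shift cm [0. 0. 0.] spin 3.98
side 0.95 tilt deg [30.   0.6] along [-50.  70.] across [-63.  18.] z [ 43. 114.] med xyz [422. 427.  66.] 1510
top 0.87 tilt deg [28.6  3.4] along [-50.  70.] across [-71.  13.] z [ 49. 117.] med xyz [415. 406.  64.] 771
t 17.45 pos [436.9 420.8 100.1] rot [-3.139e+00 -2.000e-03  7.000e-02] F [ 0.5  0.4 -1.2] w 29.7 gf 60.1 -> shift cm [-0.17  0.17  3.01] spin 0.09
```

Held at 30° over the yellow tray. Same set-down as before.

play_rows([
  [0.8,0,0,1.5,0],
  [0.8,0,0,2.4,0],
  [0.8,0,0,2.8,0],
  [0.8,0,0,3.0,0],
  [0.8,0,0,3.0,0],
])

```text
clock: 17.95
eef_pos: [438.3, 420.0, 69.3]
tool_rot: [-3.141, -0.003, 0.069]
force: [2.2, -1.6, 10.7]
width: 29.3
gripper_force: 65.8
```

play_rows([
  [0.8,0.2,0,0.2,0],
  [0.8,0.4,0,0.4,0],
  [0.8,0.5,0,0.6,0],
  [0.8,0.65,0,0.8,0],
  [0.8,0.8,0,1.0,0],
  [0.8,0.8,0,1.0,0],
])

```text
clock: 18.55
eef_pos: [446.6, 420.6, 59.8]
tool_rot: [-3.141, -0.004, 0.068]
force: [2.2, -1.4, 13.9]
width: 29.3
gripper_force: 68.5
```

```bash
python3 look.py bracket_right_mid 400
```

```text
t 18.55 pos [446.6 420.6  59.8] rot [-3.141 -0.004  0.068] F [ 2.2 -1.4 13.9] w 29.3 gf 68.5 -> shift cm [0. 0. 0.] spin 3.92
side 0.67 tilt deg [12.9  1.2] along [-55.  74.] across [-66.  18.] z [17. 55.] med xyz [431. 426.  33.] 1514
top 0.87 tilt deg [11.9  1.9] along [-57.  75.] across [-71.  14.] z [ 7. 57.] med xyz [421. 409.  32.] 821
```

play_rows([
  [0.8,0.05,0,0.15,0],
  [0.8,0.1,0,0.3,0],
  [0.8,0.15,0,0.45,0],
  [0.8,0.2,0,0.6,0],
  [0.8,0.25,0,0.75,0],
  [0.8,0.25,0,0.85,0],
  [0.8,0.25,0,0.85,0],
])

```text
clock: 19.45
eef_pos: [450.6, 421.5, 51.7]
tool_rot: [-3.139, -0.007, 0.069]
force: [4.9, 0.4, 12.0]
width: 28.8
gripper_force: 68.3
```

```bash
python3 look.py bracket_right_mid 400
```

```text
t 19.45 pos [450.6 421.5  51.7] rot [-3.139 -0.007  0.069] F [ 4.9  0.4 12. ] w 28.8 gf 68.3 -> shift cm [0. 0. 0.] spin 3.95
side 0.63 tilt deg [3.1 0.7] along [-58.  75.] across [-67.  18.] z [ 8. 34.] med xyz [432. 427.  27.] 1632
top 0.9 tilt deg [3.1 0.6] along [-58.  74.] across [-72.  14.] z [13. 39.] med xyz [423. 410.  29.] 787
```

play_rows([
  [0.8,0,0,0.1,0],
  [0.8,0,0,0.2,0],
  [0.3,0,0,0.2,0],
  [0.3,0,0,0.2,0],
  [0.3,0,0,0.2,0],
  [0.3,0,0,-0.2,0],
  [0.3,0,0,-3,0],
  [0.3,0,0,-8,0],
  [0.3,0,0,-13,0],
  [0.3,0,0,-18,0],
])

```text
clock: 20.65
eef_pos: [446.0, 420.3, 231.5]
tool_rot: [3.141, 0.001, 0.07]
force: [1.1, 0.8, -0.8]
width: 59.9
gripper_force: 0.0
```

play_rows([
  [0.3,0,0,-2,0],
  [0.3,0,0,-2,0],
  [0.3,0,0,-2,0],
])

```text
clock: 20.95
eef_pos: [446.1, 420.4, 249.7]
tool_rot: [3.141, 0.0, 0.07]
force: [-0.9, -0.1, -0.5]
width: 59.9
gripper_force: 0.0
```

```bash
python3 look.py bracket_right_mid 400
python3 - <<'E'
from h import *
im,d,W=cloud("side"); save(im,"s6")
r=ctrl.trace("side","wax_tin")[0]; print(r["bbox"]); r=ctrl.trace("side","glue_gun")[0]; print(r["bbox"])
im,d,W=cloud("top")
r=ctrl.trace("top","bracket_left_mid")[0]; q=W[r["pixels"]]; print(r["bbox"],np.nanmedian(q,0).round())
E
```

```text
t 20.95 pos [446.1 420.4 249.7] rot [3.141 0.    0.07 ] F [-0.9 -0.1 -0.5] w 59.9 gf 0.0 -> shift cm [0. 0. 0.] spin 4.0
side 0.93 tilt deg [-0.3  0. ] along [-53.  79.] across [-65.  19.] z [ 5. 30.] med xyz [440. 426.  24.] 1863
top 0.92 tilt deg [-1.1  1.8] along [-54.  76.] across [-70.  16.] z [ 9. 33.] med xyz [432. 413.  26.] 989
[307.9, 292.5, 334.4, 319.8]
[324.8, 224.7, 392.4, 276.5]
[460.0, 193.7, 499.1, 251.2] [ 472. -407.   26.]
```

View pics/s6.png

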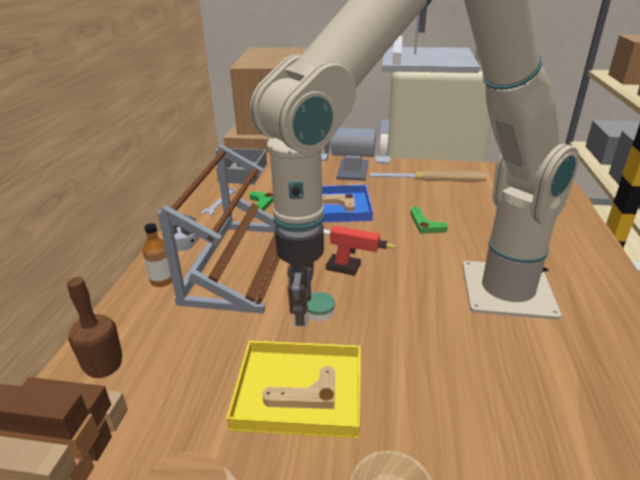

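The picture shows the right-hand bracket flat in the yellow tray (305,390) and the left-hand one in the blue tray (340,202), both rosette up. The glue gun (355,245) and wax tin (320,303) haven't moved, and the arm is clear.

```bash
python3 -c "
from cell import ctrl
print(ctrl.finish_job())"
```

```text
the job is handed in; nothing more can be done
None
```

I handed the job in at about 21 s of the 67 s allowed: the left-hand bracket lies flat in the blue tray and the right-hand one in the yellow, both rosette up, and the glue gun and wax tin show no movement in the pictures; no verdict came back.

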